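# Close the split clamp blocks over their tubes

### The job

The upper halves of two split aluminium clamp blocks lie on sloping rests; put each one back over the tube on its own lower half (the one whose keys match its notches) and press it fully home, flat on the lower half and under both spring catches. Press firmly but do not drop, ram or bang the halves together, and leave the other things on the bench where they are.

Things in the scene. Friction and masses are not known exactly. Their poses are not given: they have to be found in the camera images.
- upper_a (a point): Upper half a of an aluminium clamp block, 340 g: centre, 28 mm above its flat underside. x along its bore, z up. Plate 72 (x) x 70 (y) x 24 mm; foot flanges 7 mm high make it 80 mm long; half-bore 15 wide, 7.5 high below; on top a grip bar 50 (x) x 18 (y) x 32 mm. Side notches 15 mm long, 13 deep, full plate height: at x = -22 on its -y side, x = +4 on its +y side.
- upper_b (a point): Upper half b: as upper_a but its mirror image, with notches at x = +22 mm on its -y side and x = -4 mm on its +y side. Both halves start face down on the sloping rests, tilted 0.55 rad with +x uphill; either half may be on either rest.
- seat_a (a point): Lower half a, fixed block 78 (x) x 70 (y) mm: centre of its top face, 40 mm above the bench. x along the bore, z up. Home, upper half a lies on this face, axes alike, its centre 28 mm above this point. Keys 12 x 12 mm, 22 high (top 5.5 tapered), 29.5 mm either side of the middle line: x = -22 on the -y side, x = +4 on the +y side; 1.5 mm clearance in the notches.
- seat_b (a point): Lower half b: as seat_a, but with keys at x = +22 mm on the -y side and x = -4 mm on the +y side; takes upper half b. In both lower halves a fixed steel tube, 12 mm in diameter, lies along x with its axis level with the top face, and sticks out 36 mm at both ends.
- catch_an (a joint): Spring roller catch at the -x end of lower half a; 0 = in, to 0.006 m pushed out. Roller 10 mm in diameter, 40 long, centre 43 mm from the middle, 11.4 mm above the top face; laps 2 mm over the flange. An upper half meets the rollers some 15 mm above home, its weight does not pass them: it takes 10 to 20 N of push, then they snap in over the flange.
- catch_af (a joint): The same catch at the +x end of lower half a.
- catch_bn (a joint): The same catch at the -x end of lower half b.
- catch_bf (a joint): The same catch at the +x end of lower half b.
- beaker: Bystander: glass beaker, 64 mm wide, 85 mm high, origin under its centre.
- vial: Bystander: amber vial, 28 mm wide, 50 mm high, origin under its centre.
- weight: Bystander: small brass weight, 18 mm wide, 16 mm high, origin under its centre.
- driver: Bystander: screwdriver, 170 mm long, lying on the bench.
- wrench: Bystander: small wrench, 140 mm long, lying on the bench.
- collar: Bystander: steel collar, 32 mm wide, 12 mm high, lying flat.
- slidebox: Bystander: cardboard box of slides, 50 x 80 x 25 mm, origin under its centre.
Things that resemble listed ones, but are neither listed nor needed, are in the scene too. What is shaped like the part that bears upper_b but blue is not meant.

How it is judged (in metres and radians):
At the end, for the whole second after the job is handed in: Each upper half lies at rest on its own lower half: its centre within 3 mm of the middle in x and in y, 26 to 29.5 mm above the parting face (28 is home), turned less than 0.08 rad and tilted less than 0.05 rad from it (x of upper_a in the frame of seat_a between -0.003 and 0.003 m and y of upper_a in the frame of seat_a between -0.003 and 0.003 m and z of upper_a in the frame of seat_a between 0.026 and 0.0295 m and angle between the x axis of upper_a and the x axis of seat_a, either way round below 0.08 rad and angle between the z axis of upper_a and the z axis of seat_a, either way round below 0.05 rad and linear speed of each of cap_a, cap_b below 0.01 m/s and x of upper_b in the frame of seat_b between -0.003 and 0.003 m and y of upper_b in the frame of seat_b between -0.003 and 0.003 m and z of upper_b in the frame of seat_b between 0.026 and 0.0295 m and angle between the x axis of upper_b and the x axis of seat_b, either way round below 0.08 rad and angle between the z axis of upper_b and the z axis of seat_b, either way round below 0.05 rad); the robot touches nothing.
It fails at once if an upper half is rammed onto a lower half (over 150 N between them) (contact force between any of cap_a, cap_b and lower_a above 150 N or contact force between any of cap_a, cap_b and lower_b above 150 N).
It fails at once if an upper half is let fall onto a lower half (over 0.6 m/s near it while not held) ((linear speed of cap_a above 0.6 m/s and contact force between the fingers and cap_a below 0.3 N and distance between upper_a and seat_a below 0.09 m) or (linear speed of cap_a above 0.6 m/s and contact force between the fingers and cap_a below 0.3 N and distance between upper_a and seat_b below 0.09 m) or (linear speed of cap_b above 0.6 m/s and contact force between the fingers and cap_b below 0.3 N and distance between upper_b and seat_a below 0.09 m) or (linear speed of cap_b above 0.6 m/s and contact force between the fingers and cap_b below 0.3 N and distance between upper_b and seat_b below 0.09 m)).
It fails at once if a bystander is pushed more than 30 mm (distance of any of beaker, vial, weight, driver, wrench, collar, slidebox from where it was at the start of the episode above 0.03 m).
It also fails if it takes over 67 s, if anything falls off the work surface, if the arm or the gripper's body presses on something with over 40 N, if the wrist force passes 120 N, or if a joint passes its speed limit or range.

### The arm

A 7-joint arm with a two-finger parallel gripper is mounted at the origin on the work surface. World frame = base frame: x ahead of the robot, y to its left, z up, the work surface at z = 0. Lengths are in mm, angles in rad, forces in N, time in s.
With the tool pointing down it reaches from about 425 to 825 mm from the base axis. Payload 3.6 kg.
Tool frame: the origin (TCP) lies midway between the tips of the shut fingers; the grasp point (between the pads) lies 19 mm behind it; x points along the fingers, y is the direction in which the jaws open and shut, and the axes are right-handed (so a half turn about x gives the same grasp; the last joint's range is limited). The gripper opens to 93 mm and grips with 3 to 60 N. Pads are 15 mm wide; open, the fingers measure 128 mm over their backs; the gripper's body (75 mm by 188 mm) begins 65 mm behind the grasp point.
Start: joints at [1.256, 0.615, -0.013, 1.423, 0.008, 1.103, -0.04], TCP at [185.134, -623.047, 218.64] pointing down, gripper open.
Joint ranges: [-3.12, 3.12], [-0.3, 2.06], [-1.34, 1.32], [0.26, 2.42], [-1.36, 4.5], [0.01, 1.98], [-2.84, 2.84]. Speed limits (rad/s): [2.79, 2.79, 3.14, 3.14, 3.14, 3.14, 3.14].

### API

Orientations are given as a unit quaternion [w, x, y, z].
In Python, from cell import get_state, get_image, finish_job, boxes_of, trace gives the robot as it stands. The module is installed in compiled form; this text tells all that it offers.
- The arm moves only by the tool carry_out, never from a script. Its argument "targets" is one flat list of numbers, 7 for each row, row after row: the shift along the tool's x, y, z in cm, then the turn, a rotation vector about the tool's x, y, z in rad, then the gripper's target within -1 to 1 (fully open at 1, half-way at 0, shut at -1). In form: [x, y, z, wx, wy, wz, fingers, x, y, z, wx, wy, wz, fingers, ...]. A call has 1 to 20 rows; each row shifts and turns the commanded pose from where the row before left it, along the tool's axes as they then stand; what a row does not reach is not made up. A row lasts 1/12 s, in which the tool goes at most 41.7 mm and 7.16 degrees, less where a joint would pass 70% of its speed; a pose out of reach is approached as far as the arm can. A call with a gripper value outside its range is refused whole. The fingers move at their own pace and stop on an object; "newtons" is the grip in N (left out, the last holds). Time passes only in rows, so rows that do not move let the fingers close. It gives the time, the measured TCP pose, the force and the opening at its end, in the units of the state.
- get_state(): the state, without advancing time (a new reading comes with each control period).
- get_image(name): name is "side" or "top" or "wrist"; returns a dict with "frame" (400x640x3 uint8, blue, green, red), "range_z" (400x640 float32, mm along the optical axis (not along the pixel's ray), 0 where there is no reading), "fx", "fy", "cx", "cy" (pixels), "extrinsics" (4x4, takes a point from world to camera coordinates). Camera axes: x right, y down, z forward; pixel columns grow to the right and rows downward; lengths in mm; the calibration is good to about 2 mm. A picture is of the moment at which its call begins.
- finish_job(): hands the job in, once; it reports no verdict.
Trained networks look in a picture, given as the dict that the camera call returned (one of the last four; its "shot" number tells which), for a name from the list of things; names that differ only in an ending like _2 or _b are one class to them, and where a whole thing is asked for, a point or a joint stands for the part that bears it (a point fixed in the world has none). Each returns a list of dicts, best first, with "p" (0 to 1); they miss things now and then, are a little off and sometimes report something else, mostly with a low value. They report only what shows in the picture. A call takes as long as a camera call. They do not tell look-alikes from the thing itself.
- boxes_of(label, picture): "position" ([column, row] in pixels, amid what is visible of it).
- trace(label, picture): "region" (400x640 bool, what is visible of it) and "position" ([column, row] in pixels, amid what is visible of it).
The state is a dict: "clock": time; "joint_positions": joint angles; "joint_vel": joint speeds; "effort": joint torques, N m; "eef_pos": TCP position; "eef_rot": TCP orientation; "wrist_force": force on the tool from outside, world axes, zero at the start; "moment": the same for the moment, N m; "width": finger opening in mm.
Only numpy, scipy, OpenCV 4.12 (cv2) and the standard library are available. Lean on these libraries where they do the work, as an engineer would, in place of code of your own. Each camera call takes 0.05 s, during which the arm holds its last target. There are 200 camera calls.

## Working session

There is one attempt and no reset: what is moved stays moved. The work goes in short steps, Python scripts to look and compute and a tool call to move; the robot and the scene stay as the last step left them, time stands still between calls to the robot, and variables do not carry over. Pictures are saved under pics/ and viewed, about 8 in all and at most 12, crops included, and the job is handed in when it is done.

Besides the shell and the picture viewer there is one more tool, called after ">>>" as name(argument=value, ...) on one line, values as JSON. carry_out: Moves the arm, as the interface text tells. Its arguments: {"type":"object","properties":{"targets":{"type":"array"},"newtons":{"type":"number"}},"required":["targets"]}

```bash
mkdir -p pics; cat > h.py <<'E'
import numpy as np, cv2
from cell import *
def cloud(p):
    z=p["range_z"].astype(float); v,u=np.indices(z.shape)
    c=np.stack([(u-p["cx"])/p["fx"]*z,(v-p["cy"])/p["fy"]*z,z],-1)
    E=np.array(p["extrinsics"]); w=(c-E[:3,3])@E[:3,:3]
    w[z<=0]=np.nan; return w
E
python3 - <<'E'
from h import *
print(get_state())
for n in ["top","side"]:
    p=get_image(n); cv2.imwrite(f"pics/{n}0.png",p["frame"]); w=cloud(p); np.savez(f"{n}0.npz",w=w,f=p["frame"])
    E=np.array(p["extrinsics"]); print(n,-E[:3,:3].T@E[:3,3],p["fx"])
    for l in ["upper_a","catch_an","beaker","vial","weight","driver","wrench","collar","slidebox"]:
        for d in trace(l,p):
            m=d["region"]; print(l,round(d["p"],2),np.round(d["position"]),np.round(np.nanmedian(w[m],0)),m.sum())
E
```

```text
{'clock': 0.0, 'joint_positions': array([ 1.2555322 ,  0.61591049, -0.01262715,  1.42492711,  0.00810231,
        1.10336138, -0.04040692]), 'joint_vel': array([ 0.00114423,  0.00018858,  0.00155412, -0.00089549,  0.00057043,
        0.00089852,  0.00113985]), 'effort': array([-3.05838485e-04, -4.58930612e+01,  2.08833693e-01, -1.65744334e+01,
       -6.10729214e-02,  2.05136603e-02,  2.59616927e-04]), 'eef_pos': array([ 184.88524323, -622.31861799,  217.47745174]), 'eef_rot': array([-0.10087086, -0.69960381, -0.10265611,  0.69988663]), 'wrist_force': array([0.06375528, 0.34290083, 0.58337585]), 'moment': array([-0.03736813,  0.01371033, -0.03198277]), 'width': 93.14618421711148}
top [ 355.99490734    6.70190491 1117.12628427] 389.85705750409926
upper_a 0.93 [300. 274.] [358.  55.  23.] 667
upper_a 0.87 [197. 279.] [331. 349.  24.] 757
upper_a 0.79 [249. 237.] [450. 207.  71.] 768
upper_a 0.66 [248. 290.] [308. 209.  23.] 761
upper_a 0.58 [238. 174.] [619. 239.  74.] 710
catch_an 0.53 [355. 169.] [644. -86.  53.] 70
beaker 0.56 [449. 174.] [ 629. -352.   48.] 531
beaker 0.51 [452. 22
[... 395 characters left out ...]
3319164477241
upper_a 0.8 [313. 272.] [447. 221.  74.] 1120
upper_a 0.74 [389. 259.] [353.  69.  24.] 1092
upper_a 0.73 [325. 372.] [323. 366.  24.] 1924
upper_a 0.72 [237. 247.] [617. 254.  75.] 869
upper_a 0.7 [373. 321.] [301. 226.  24.] 1634
beaker 0.76 [369. 134.] [ 620. -324.   60.] 601
beaker 0.68 [377. 184.] [ 474. -120.   52.] 82
beaker 0.54 [236. 250.] [617. 254.  75.] 883
vial 0.71 [269. 210.] [667.  89.  31.] 229
vial 0.52 [230. 344.] [502. 403.   6.] 808
weight 0.48 [340. 246.] [463.  89.  13.] 70
driver 0.75 [253. 188.] [756.  29.  21.] 268
driver 0.17 [239. 247.] [617. 254.  75.] 914
wrench 0.72 [231. 345.] [502. 403.   6.] 862
slidebox 0.74 [417. 156.] [ 476. -352.   24.] 317
```

```bash
python3 - <<'E'
import cv2
a=cv2.imread("pics/top0.png")[120:320,150:490]; cv2.imwrite("pics/t1.png",cv2.resize(a,(800,470),interpolation=cv2.INTER_CUBIC))
a=cv2.imread("pics/side0.png")[110:400,180:480]; cv2.imwrite("pics/s1.png",cv2.resize(a,(620,600),interpolation=cv2.INTER_CUBIC))
E
```

```text
(no output)
```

View pics/t1.png

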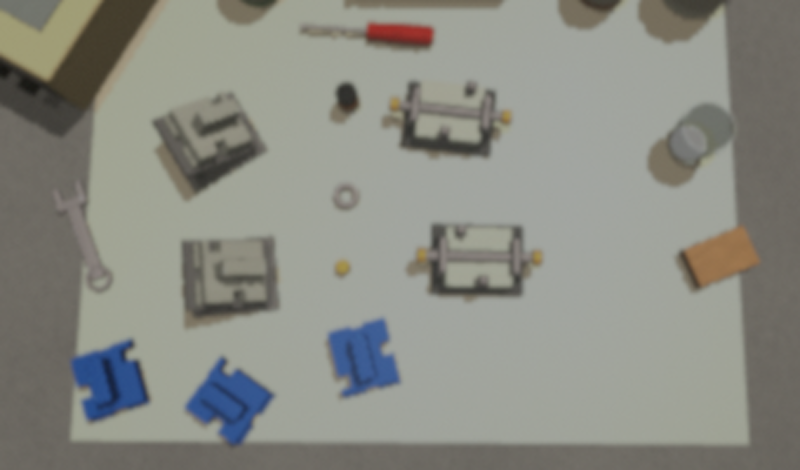

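View pics/s1.png

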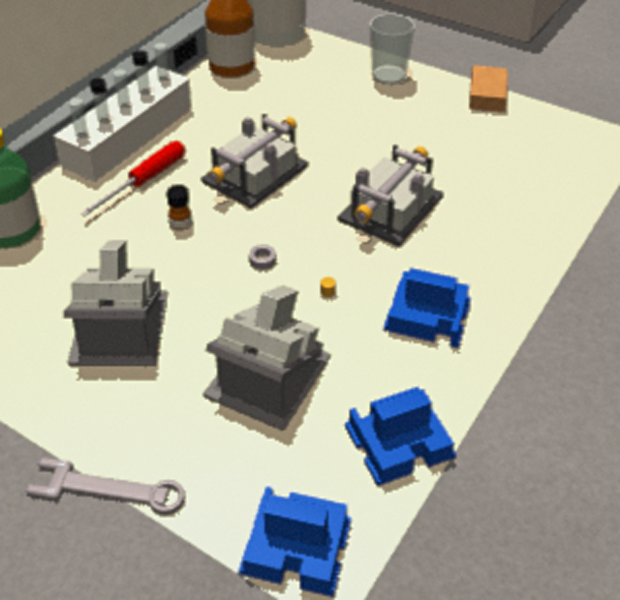

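Two grey uppers sit on the rests at left: near at t1 (230,275), far at (210,140). The lower halves are at (477,258) and (450,113). Going by the key offsets, the near one is seat_b and the far one is seat_a, both with x toward world +y. The blue parts are decoys. Next I'll fit the poses from depth.

```bash
python3 - <<'E'
from h import *
W={n:np.load(n+"0.npz")["w"] for n in ("top","side")}
for nm,c in {"near":(450,208),"far":(619,239)}.items():
  for n,w in W.items():
    m=(abs(w[...,0]-c[0])<55)&(abs(w[...,1]-c[1])<60)&(w[...,2]>45); q=w[m]
    best=None; rng=np.random.default_rng(0)
    for _ in range(3000):
        s=q[rng.choice(len(q),3,False)]; k=np.cross(s[1]-s[0],s[2]-s[0]); L=np.linalg.norm(k)
        if L<50: continue
        k/=L; k*=np.sign(k[2])
        if not .75<k[2]<.93: continue
        i=abs((q-s[0])@k)<2
        if best is None or i.sum()>best[0]: best=(i.sum(),k,i)
    P=q[best[2]]; c0=P.mean(0); k=np.linalg.svd(P-c0)[2][2]; k*=np.sign(k[2])
    d=(q-c0)@k; bar=q[(d>27)&(d<36)]
    print(nm,n,len(q),best[0],"n",k.round(3),"tilt",np.arccos(k[2]).round(3),"uphill deg",np.degrees(np.arctan2(-k[1],-k[0])).round(1),"c",c0.round(1),"bartop",bar.mean(0).round(1),len(bar),"center",(bar.mean(0)-28*k).round(1))
    print(np.percentile(d,[1,10,50,90,99]).round(1))
E
```

```text
near top 943 331 n [ 0.055 -0.527  0.848] tilt 0.559 uphill deg 96.0 c [453.1 206.5  66. ] bartop [456.  188.3  91.9] 125 center [454.4 203.1  68.2]
[-30.7 -25.2  -0.9  30.6  34.3]
near side 1477 367 n [-0.047  0.638  0.768] tilt 0.695 uphill deg -85.8 c [449.8 237.4  77.6] bartop [nan nan nan] 0 center [nan nan nan]
[-59.7 -39.4  -2.5   6.2   9.9]
far top 875 278 n [ 0.286 -0.43   0.856] tilt 0.542 uphill deg 123.6 c [620.7 240.8  68.4] bartop [635.2 225.2  92.7] 112 center [627.2 237.2  68.8]
[-30.7 -24.1  -1.1  30.3  34.5]
far side 1186 345 n [-0.33   0.524  0.785] tilt 0.668 uphill deg -57.8 c [610.1 266.6  77.7] bartop [nan nan nan] 0 center [nan nan nan]
[-62.9 -35.4  -2.2   4.9   8.4]<stdin>:16: RuntimeWarning: Mean of empty slice.
  ret = um.true_divide(
```

```bash
cat >> h.py <<'E'
from scipy.spatial.transform import Rotation as Ro
def RT(s=None):
    s=s or get_state(); return Ro.from_quat(np.array(s["eef_rot"]),scalar_first=True).as_matrix(), np.array(s["eef_pos"])
def tool(n,ya):  # tool x=-n, tool y along ya
    x=-np.array(n,float); x/=np.linalg.norm(x); y=np.array(ya,float); y-=x*(x@y); y/=np.linalg.norm(y)
    return np.stack([x,y,np.cross(x,y)],1)
def plan(Rt,pt,tag=""):
    R,p=RT(); rv=Ro.from_matrix(R.T@Rt).as_rotvec()
    print(tag,"turn",rv.round(3),"deg",np.degrees(np.linalg.norm(rv)).round(1),"shift before turn cm",((R.T@(pt-p))/10).round(2),"after",((Rt.T@(pt-p))/10).round(2))
E
python3 - <<'E'
from h import *
R,p=RT(); print(R.round(2))
n=[.055,-.527,.848]; up=np.array([np.cos(1.675),np.sin(1.675),0])
for s in (1,-1):
    Rt=tool(n,s*np.cross([0,0,1],up)); print(Rt.round(2)); plan(Rt,np.array([520,-250,300]),"via"); 
E
```

```text
[[ 0.    0.28 -0.96]
 [ 0.   -0.96 -0.28]
 [-1.   -0.   -0.  ]]
[[-0.06 -0.99 -0.09]
 [ 0.53 -0.1   0.84]
 [-0.85 -0.    0.53]]
via turn [ 1.704 -0.406 -0.489] deg 104.2 shift before turn cm [ -8.13 -26.22 -42.73] after [ 10.92 -37.18  32.82]
[[-0.06  0.99  0.09]
 [ 0.53  0.1  -0.84]
 [-0.85  0.   -0.53]]
via turn [-1.347  0.465 -0.386] deg 84.6 shift before turn cm [ -8.13 -26.22 -42.73] after [ 10.92  37.18 -32.82]
```

>>> carry_out(targets=[-4,0,0,0,0,0,1,-4,0,-2,0,0,0,1,0,0,-4,-0.063,0,0,1,0,0,-4,-0.063,0,0,1,0,0,-4,-0.063,0,0,1,0,0,-4,-0.063,0,0,1,0,0,-4,-0.063,0,0,1,0,0,-4,-0.063,0,0,1,0,0,-4,-0.063,0,0,1,0,0,-4,-0.063,0,0,1,0,0,-4,-0.063,0,0,1,0,0,-4,-0.063,0,0,1,0,0,-4,-0.063,0,0,1,0,0,-4,-0.063,0,0,1,0,0,-4,-0.063,0,0,1,0,0,-4,-0.063,0,0,1,0,0,-4,-0.063,0,0,1,0,0,-4,-0.063,0,0,1])

```text
clock: 2.5
eef_pos: [647.8, -193.0, 295.8]
eef_rot: [0.428, 0.563, 0.428, -0.563]
wrist_force: [1.0, 0.3, -0.6]
width: 93.1
```

```bash
python3 - <<'E'
from h import *
s=get_state(); print(s["clock"],s["eef_pos"],s["joint_positions"].round(2))
p=get_image("wrist"); E=np.array(p["extrinsics"]); R,t=RT(); print("cam",(-E[:3,:3].T@E[:3,3]).round(),E[:3,:3].round(2),p["fx"]); print(R.round(2))
cv2.imwrite("pics/w0.png",p["frame"])
E
```

```text
2.5 [ 647.82055856 -192.97497834  295.7528442 ] [ 0.41  0.62 -0.3   1.21  0.18  1.34 -0.15]
cam [ 670. -115.  462.] [[ 0.96 -0.27 -0.  ]
 [-0.26 -0.92  0.29]
 [-0.08 -0.28 -0.96]] 275.95946517277196
[[ 0.    0.97 -0.25]
 [ 0.01 -0.25 -0.97]
 [-1.   -0.   -0.01]]
```

View pics/w0.png

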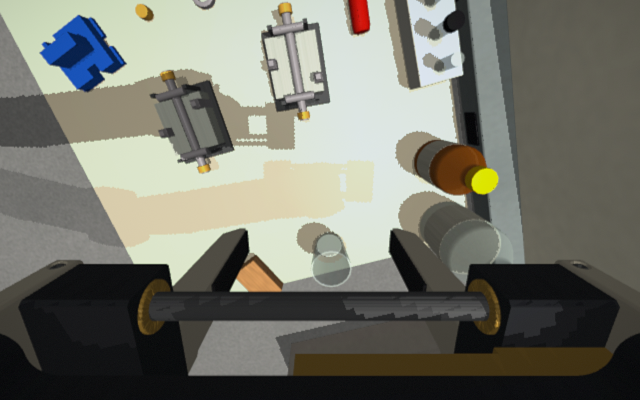

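```bash
cat >> h.py <<'E'
def seat(w,c,which,z0=40):
    """w cloud, c approx xy. returns center xy, yaw from key tops"""
    q=w.reshape(-1,3); q=q[np.isfinite(q[:,0])]; q=q[np.hypot(q[:,0]-c[0],q[:,1]-c[1])<60]
    f=q[abs(q[:,2]-z0)<4]; r=cv2.minAreaRect(f[:,:2].astype(np.float32)); print("n face",len(f),"z",np.median(f[:,2]).round(1),"rect",r)
    k=q[(q[:,2]>z0+17)&(q[:,2]<z0+26)]
    g=np.zeros((140,140),np.uint8); ij=((k[:,:2]-np.array(c)+70)).astype(int); g[ij[:,0],ij[:,1]]=1
    g=cv2.morphologyEx(g,cv2.MORPH_CLOSE,np.ones((7,7)))
    n,l,st,ce=cv2.connectedComponentsWithStats(g)
    for i in range(1,n):
        if st[i,4]>15:
            m=l[ij[:,0],ij[:,1]]==i; print("blob",m.sum(),k[m].mean(0).round(1),"ext",np.ptp(k[m],0).round(1),"mid",((k[m].max(0)+k[m].min(0))/2).round(1))
E
python3 - <<'E'
from h import *
T=np.load("top0.npz")["w"]; p=get_image("wrist"); w=cloud(p); np.savez("w0.npz",w=w)
for nm,c in (("b",(475,-81)),("a",(640,-50))):
    print(nm); 
    for x in (T,w): seat(x,c,nm)
E
```

```text
b
n face 588 z 39.3 rect ((476.27191162109375, -80.22355651855469), (67.36878204345703, 116.41123962402344), 0.5758959650993347)
blob 13 [447.1 -80.9  60.2] ext [11.  11.   7.5] mid [446.7 -81.5  61. ]
blob 12 [505.9 -56.1  60.7] ext [8.1 8.3 4.7] mid [505.3 -55.7  60. ]
n face 2074 z 40.4 rect ((476.37347412109375, -81.01759338378906), (117.85063934326172, 71.47811889648438), 88.60263061523438)
blob 66 [448.2 -82.6  60.2] ext [10.2 11.7  6.3] mid [447.5 -82.4  60.2]
blob 35 [474.7 -35.1  57.6] ext [42.3  8.5  1.7] mid [475.5 -34.3  57.9]
blob 33 [ 477.5 -121.6   57.5] ext [37.6  4.9  1.4] mid [ 476.2 -121.5   57.7]
blob 6 [500.8 -32.   57.4] ext [5.1 3.9 0.6] mid [500.9 -31.9  57.4]
blob 71 [507.2 -57.4  60.2] ext [12.2 11.8  7. ] mid [506.4 -57.2  60.6]
a
n face 528 z 39.4 rect ((652.1746215820312, -51.8675422668457), (117.80131530761719, 71.44638061523438), 83.83893585205078)
blob 12 [623.9 -36.1  61.3] ext [8.7 8.2 6.4] mid [623.5 -36.3  61.4]
blob 5 [659.1  -1.8  57.8] ext [12.1  2.9  1.6] mid [659.6  -2.7  58. ]
blob 13 [679.4 -68.4  58.8] ext [8.8 8.5 3.5] mid [679.4 -67.5  58.8]
n face 2269 z 40.2 rect ((653.0297241210938, -50.61373519897461), (114.19688415527344, 70.09877014160156), 83.89582061767578)
blob 74 [625.3 -38.2  60.5] ext [11.2 11.9  6.5] mid [625.2 -38.   60.3]
blob 7 [639.8 -86.5  57.3] ext [14.3  2.5  0.5] mid [639.3 -86.9  57.3]
blob 23 [660.4  -2.4  57.4] ext [33.8  5.7  1.9] mid [659.5  -2.2  58. ]
blob 9 [661.8 -88.7  57.4] ext [12.9  3.7  1.2] mid [662.4 -88.3  57.6]
blob 73 [680.7 -70.5  60.3] ext [12.  11.8  6.8] mid [680.5 -70.4  60.4]
```

>>> carry_out(targets=[0,-2.7,-2.7,0,0,0,1,0,-2.7,-2.7,0,0,0,1,0,-2.7,-2.7,0,0,0,1,0,-2.8,-2.8,0,0,0,1,0,0,0,-0.08,0,0,1,0,0,0,-0.08,0,0,1,0,0,0,-0.08,0,0,1,0,0,0,0,0,0,1])

```text
clock: 3.27
eef_pos: [571.4, -60.3, 296.1]
eef_rot: [0.492, 0.508, 0.492, -0.508]
wrist_force: [-0.8, 0.2, -0.1]
width: 92.9
```

```bash
python3 - <<'E'
from h import *
print(RT()[0].round(3))
p=get_image("wrist"); w=cloud(p); np.savez("w1.npz",w=w,f=p["frame"])
for nm,c in (("b",(477,-79)),("a",(654,-46))): print(nm); seat(w,c,nm)
E
```

```text
[[ 0.     0.999 -0.033]
 [-0.    -0.033 -0.999]
 [-1.     0.     0.   ]]
b
n face 1709 z 40.4 rect ((476.2286682128906, -79.27259826660156), (118.6885986328125, 70.85034942626953), 89.0266342163086)
blob 51 [447.8 -81.4  60.6] ext [11.5 11.4  6.4] mid [447.  -82.5  60.2]
blob 37 [473.3 -35.3  57.4] ext [43.9  8.7  1. ] mid [474.3 -35.1  57.5]
blob 21 [ 478.  -121.7   57.4] ext [39.1  4.6  1.3] mid [ 475.5 -121.6   57.7]
blob 60 [506.6 -56.8  60.2] ext [12.  11.1  6.6] mid [506.3 -57.   60.3]
a
n face 1870 z 40.1 rect ((653.3250732421875, -46.37982177734375), (118.41688537597656, 70.5933609008789), 83.43634033203125)
blob 60 [624.4 -37.4  60.3] ext [10.5 11.9  7. ] mid [624.4 -37.9  60.5]
blob 22 [652.5 -87.7  57.4] ext [36.5  7.   1.2] mid [649.7 -87.3  57.6]
blob 11 [649.2  -1.1  57.5] ext [15.6  3.1  1.4] mid [ 6.471e+02 -4.000e-01  5.770e+01]
blob 17 [672.3  -2.5  57.3] ext [25.5  6.5  0.7] mid [672.1  -2.   57.4]
blob 57 [679.8 -69.4  60.1] ext [11.8 12.5  6.9] mid [680.6 -69.6  60.5]
```

>>> carry_out(targets=[0,-0.6,-3.8,0,0,0,1,0,-0.6,-3.8,0,0,0,1,0,-0.6,-3.8,0,0,0,1,0,-0.6,-3.8,0,0,0,1,0,-0.6,-3.8,0,0,0,1,0,-0.6,-3.8,0,0,0,1,0,-0.6,-3.8,0,0,0,1,0,-0.6,-3.8,0,0,0,1,0,0,0,0,0,0,1])

```text
clock: 4.07
eef_pos: [529.9, 256.1, 296.2]
eef_rot: [0.492, 0.507, 0.497, -0.504]
wrist_force: [-0.9, 0.1, 0.7]
width: 93.0
```

```bash
cat >> h.py <<'E'
def upper(w,c):
    q=w.reshape(-1,3); q=q[np.isfinite(q[:,0])]; q=q[(abs(q[:,0]-c[0])<60)&(abs(q[:,1]-c[1])<60)&(q[:,2]>40)]
    rng=np.random.default_rng(0); best=(0,)
    for _ in range(3000):
        s=q[rng.choice(len(q),3,False)]; k=np.cross(s[1]-s[0],s[2]-s[0]); L=np.linalg.norm(k)
        if L<100: continue
        k/=L; k*=np.sign(k[2])
        if not .78<k[2]<.92 or k[1]>0: continue
        i=abs((q-s[0])@k)<1.5
        if i.sum()>best[0]: best=(i.sum(),k,i)
    P=q[best[2]]; c0=P.mean(0); k=np.linalg.svd(P-c0)[2][2]; k*=np.sign(k[2])
    d=(q-c0)@k; B=q[abs(d-np.median(d[(d>27)&(d<36)]))<2]; b0=B.mean(0)
    h=np.array([-k[0],-k[1],0]); h/=np.linalg.norm(h); ex=h-k*(h@k); ex/=np.linalg.norm(ex); ey=np.cross(k,ex)
    rb=cv2.minAreaRect(np.c_[(B-b0)@ex,(B-b0)@ey].astype(np.float32)); bt=b0+ex*rb[0][0]+ey*rb[0][1]
    rp=cv2.minAreaRect(np.c_[(P-b0)@ex,(P-b0)@ey].astype(np.float32))
    print("n",k.round(3),"tilt",np.arccos(k[2]).round(3),"uphill",np.degrees(np.arctan2(h[1],h[0])).round(1),len(P),len(B),"barh",np.median((B-c0)@k).round(1),
     "bar rect",rb,"plate rect",rp,"centre(bar)",(bt-28*k).round(1))
    return k,h,bt-28*k
E
python3 - <<'E'
from h import *
p=get_image("wrist"); w=cloud(p); np.savez("w2.npz",w=w,f=p["frame"]); cv2.imwrite("pics/w2.png",p["frame"])
for c in ((452,206),(623,239)): upper(w,c)
E
```

```text
n [ 0.056 -0.518  0.854] tilt 0.548 uphill 96.1 961 277 barh 32.0 bar rect ((-2.0787181854248047, 0.2400979995727539), (17.723440170288086, 51.687034606933594), 89.94229125976562) plate rect ((-2.1618423461914062, 0.4064140319824219), (70.22942352294922, 72.86810302734375), 89.78629302978516) centre(bar) [455.3 201.9  69.3]
n [-0.157 -0.361  0.919] tilt 0.405 uphill 66.5 4096 0 barh nan bar rect ((0.0, 0.0), (0.0, 0.0), 0.0) plate rect ((nan, nan), (0.0, 0.0), 0.0) centre(bar) [nan nan nan]
  return _methods._mean(a, axis=axis, dtype=dtype,
  ret = ret.dtype.type(ret / rcount)
h.py:39: RuntimeWarning: Mean of empty slice.
  d=(q-c0)@k; B=q[abs(d-np.median(d[(d>27)&(d<36)]))<2]; b0=B.mean(0)
  ret = um.true_divide(
```

View pics/w2.png

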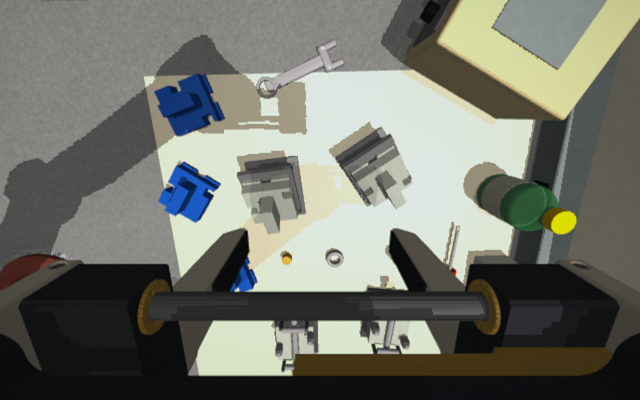

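```bash
sed -i 's/(q\[:,2\]>40)\]/(q[:,2]>40)\&(q[:,2]<115)]/' h.py; python3 - <<'E'
from h import *
w=np.load("w2.npz")["w"]; q=w.reshape(-1,3); q=q[np.isfinite(q[:,0])]
for c in ((452,206),(623,239)):
    k,h,ce=upper(w,c); ex=h-k*(h@k); ex/=np.linalg.norm(ex); ey=np.cross(k,ex)
    d=q-ce; X,Y,Z=d@ex,d@ey,d@k
    for nm,s in (("+y",1),("-y",-1)):
        m=(abs(Z+4)<2)&(Y*s>25)&(Y*s<34); print(nm,np.histogram(X[m],np.arange(-36,37,6))[0])
    plan(tool(k,-ey),ce+80*k,"near pre"); plan(tool(k,-ey),ce,"grasp")
E
```

```text
n [ 0.056 -0.518  0.853] tilt 0.548 uphill 96.2 962 277 barh 32.0 bar rect ((-2.0795249938964844, 0.24069499969482422), (17.723722457885742, 51.686195373535156), 89.9209213256836) plate rect ((-2.182392120361328, 0.4000816345214844), (70.2292709350586, 72.8686752319336), 89.76498413085938) centre(bar) [455.3 201.9  69.3]
+y [14 13 15 15  5  0  7 13 16 19 16 22]
-y [13 13 14 16 13 14 17 16 11  0  3 22]
near pre turn [-0.131  0.544 -0.035] deg 32.1 shift before turn cm [15.82 -6.92  9.32] after [ 9.22 -8.11 15.3 ]
grasp turn [-0.131  0.544 -0.035] deg 32.1 shift before turn cm [22.66 -7.46  5.21] after [17.22 -8.11 15.3 ]
n [ 0.283 -0.439  0.853] tilt 0.55 uphill 122.9 1104 292 barh 32.0 bar rect ((-1.6355838775634766, 0.09168720245361328), (17.487520217895508, 51.266151428222656), 89.53459167480469) plate rect ((-2.8385276794433594, -0.299163818359375), (69.59231567382812, 74.98804473876953), 89.66256713867188) centre(bar) [628.3 236.2  69.3]
+y [12 15 12 16 15  9  0  3 18 20 17 22]
-y [17  3  0 11 14 20 17 16 18 20 19 25]
near pre turn [-0.584  0.529 -0.164] deg 46.1 shift before turn cm [15.81 12.09  4.76] after [ 7.93  7.31 17.39]
grasp turn [-0.584  0.529 -0.164] deg 46.1 shift before turn cm [22.65  9.74  1.33] after [15.93  7.31 17.39]
```

>>> carry_out(targets=[0,0,0,-0.026,0.109,-0.007,1,0,0,0,-0.026,0.109,-0.007,1,0,0,0,-0.026,0.109,-0.007,1,0,0,0,-0.026,0.109,-0.007,1,0,0,0,-0.026,0.109,-0.007,1,1.84,-1.62,3.06,0,0,0,0.3,1.84,-1.62,3.06,0,0,0,0.3,1.84,-1.62,3.06,0,0,0,0.3,1.84,-1.62,3.06,0,0,0,0.3,1.84,-1.62,3.06,0,0,0,0.3,0,0,0,0,0,0,0.3,0,0,0,0,0,0,0.3], newtons=40)

```text
clock: 5.12
eef_pos: [461.2, 152.0, 136.3]
eef_rot: [0.362, 0.586, 0.645, -0.332]
wrist_force: [0.7, 0.6, 0.7]
width: 61.1
```

```bash
python3 - <<'E'
from h import *
w=np.load("w2.npz")["w"]
k,h,ce=upper(w,(452,206)); plan(tool(k,-np.cross(k,h)),ce,"grasp")
p=get_image("wrist"); upper(cloud(p),(452,206))
E
```

```text
n [ 0.056 -0.518  0.853] tilt 0.548 uphill 96.2 962 277 barh 32.0 bar rect ((-2.0795249938964844, 0.24069499969482422), (17.723722457885742, 51.686195373535156), 89.9209213256836) plate rect ((-2.182392120361328, 0.4000816345214844), (70.2292709350586, 72.8686752319336), 89.76498413085938) centre(bar) [455.3 201.9  69.3]
grasp turn [-0.014  0.003 -0.004] deg 0.9 shift before turn cm [ 8.33 -0.1  -0.83] after [ 8.34 -0.05 -0.8 ]
n [ 0.055 -0.519  0.853] tilt 0.549 uphill 96.0 3511 1193 barh 32.0 bar rect ((-1.157155990600586, 0.20231342315673828), (17.842538833618164, 49.896751403808594), 89.86128234863281) plate rect ((-1.5515327453613281, 0.17996978759765625), (70.29524993896484, 72.62342071533203), 89.58831787109375) centre(bar) [455.4 201.9  68.8]
```

>>> carry_out(targets=[0,-0.1,-0.8,-0.014,0.003,-0.004,0.3,2.5,0,0,0,0,0,0.3,2.5,0,0,0,0,0,0.3,2,0,0,0,0,0,0.3,1.3,0,0,0,0,0,0.3,0,0,0,0,0,0,0.3,0,0,0,0,0,0,0.3,0,0,0,0,0,0,-1,0,0,0,0,0,0,-1,0,0,0,0,0,0,-1,0,0,0,0,0,0,-1,0,0,0,0,0,0,-1], newtons=50)

```text
clock: 6.17
eef_pos: [455.9, 204.1, 71.5]
eef_rot: [0.367, 0.582, 0.649, -0.324]
wrist_force: [0.1, -0.5, 0.4]
width: 31.9
```

```bash
python3 - <<'E'
from h import *
R,p=RT(); k=np.array([.055,-.519,.853]); h=np.array([np.cos(np.radians(96.1)),np.sin(np.radians(96.1)),0]); ex=h-k*(h@k); ex/=np.linalg.norm(ex)
M=np.stack([ex,np.cross(k,ex),k],1); print("centre in TCP frame",(R.T@(np.array([455.4,201.9,69])-p)).round(1)); print((R.T@M).round(3))
E
```

```text
centre in TCP frame [ 1.  -0.8  3.1]
[[-0.001 -0.002 -1.   ]
 [ 0.008 -1.     0.002]
 [-1.    -0.008  0.001]]
```

>>> carry_out(targets=[0,0,0,0,0,0,-1,0,0,0,0,0,0,-1,0,0,0,0,0,0,-1,0,0,0,0,0,0,-1,0,0,0,0,0,0,-1,0,0,0,0,0,0,-1], newtons=50)

```text
clock: 6.67
eef_pos: [455.5, 204.2, 71.2]
eef_rot: [0.366, 0.582, 0.65, -0.324]
wrist_force: [-0.0, -2.7, 2.8]
width: 17.6
```

>>> carry_out(targets=[-1,0,0,0,0,0,-1,-2,0,0,0,0,0,-1,-3.5,0,0,0,0,0,-1,-3.5,0,0,0,0,0,-1,0,0,0,0,-0.11,0,-1,0,0,0,0,-0.11,0,-1,0,0,0,0,-0.11,0,-1,0,0,0,0,-0.11,0,-1,0,0,0,0,-0.11,0,-1,0,0,0,0,0,0,-1,0,0,0,0,0,0,-1])

```text
clock: 7.58
eef_pos: [459.4, 156.4, 156.8]
eef_rot: [0.53, 0.47, 0.528, -0.467]
wrist_force: [0.1, -0.9, -1.7]
width: 17.9
```

```bash
cat >> h.py <<'E'
def held(w):
    """plate top of held part in tool frame: normal, extents"""
    R,p=RT(); q=w.reshape(-1,3); q=q[np.isfinite(q[:,0])]; t=(q-p)@R
    m=(abs(t[:,0]-4)<8)&(abs(t[:,1])<42)&(abs(t[:,2])<50); t=t[m]
    A=np.c_[t[:,1:],np.ones(len(t))]; i=np.ones(len(t),bool)
    for _ in range(6):
        a=np.linalg.lstsq(A[i],t[i,0],rcond=None)[0]; r=abs(t[:,0]-A@a); i=r<max(1.2,2*np.median(r[i]))
    print("held plate x=",a.round(3),i.sum(),"rect (y,z)",cv2.minAreaRect(t[i][:,1:].astype(np.float32)),"ext",t[i].min(0).round(1),t[i].max(0).round(1))
def goal(c,yaw,h,off=(0,0,0)):
    y=np.radians(yaw); ey=np.array([-np.sin(y),np.cos(y),0]); Rt=tool([0,0,1],-ey)
    return Rt,np.array([c[0],c[1],h+40+28])-Rt@np.array(off)
E
python3 - <<'E'
from h import *
p=get_image("wrist"); w=cloud(p); cv2.imwrite("pics/w3.png",p["frame"]); held(w)
plan(*goal((476.8,-78.45),89.2,50,(1,0,3.1)),"above b")
E
```

```text
held plate x= [-1.000e-03  4.000e-03  4.397e+00] 3357 rect (y,z) ((-0.23697662353515625, 0.1444549560546875), (72.27086639404297, 70.25141906738281), 89.92242431640625) ext [  3.1 -35.3 -36. ] [ 5.6 34.9 36.3]
above b turn [ 0.13   0.    -0.004] deg 7.5 shift before turn cm [ 3.75 -0.98 22.93] after [ 3.74  2.01 22.86]
```

View pics/w3.png

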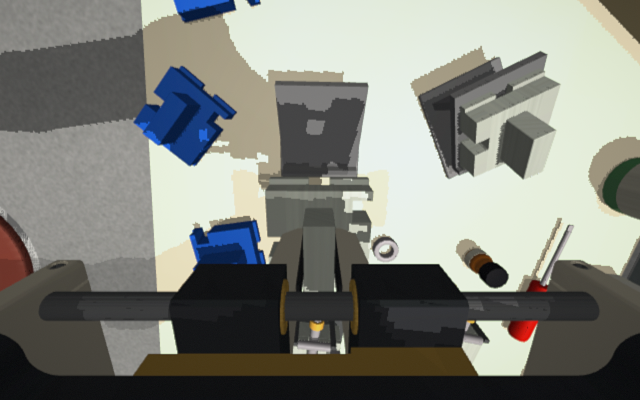

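>>> carry_out(targets=[0,0,0,0.065,0,-0.002,-1,0,0,0,0.065,0,-0.002,-1,0,0.29,3.3,0,0,0,-1,0,0.29,3.3,0,0,0,-1,0,0.29,3.3,0,0,0,-1,0,0.29,3.3,0,0,0,-1,0,0.29,3.3,0,0,0,-1,0,0.29,3.3,0,0,0,-1,0,0.29,3.3,0,0,0,-1,1,0,0,0,0,0,-1,1,0,0,0,0,0,-1,0,0,0,0,0,0,-1,0,0,0,0,0,0,-1])

```text
clock: 8.72
eef_pos: [476.0, -80.7, 136.0]
eef_rot: [-0.494, -0.505, -0.495, 0.506]
wrist_force: [-0.9, 1.3, -2.5]
width: 17.8
```

```bash
cat >> h.py <<'E'
def fit(w,c,yaw):
    """seat seen by camera: tube ends / rollers in seat frame"""
    y=np.radians(yaw); q=w.reshape(-1,3); q=q[np.isfinite(q[:,0])]; d=q-np.array([*c,40]); ex=np.array([np.cos(y),np.sin(y),0]); ey=np.array([-np.sin(y),np.cos(y),0])
    X,Y,Z=d@ex,d@ey,d[:,2]
    m=(X>47)&(X<76)&(abs(Y)<9)&(Z>2)&(Z<8); print("tube far end n",m.sum(),"Y mid",((Y[m].min()+Y[m].max())/2).round(1) if m.any() else None,"X max",X[m].max() if m.any() else None)
E
python3 - <<'E'
from h import *
p=get_image("wrist"); w=cloud(p); held(w); fit(w,(476.8,-78.45),89.2)
plan(*goal((476.8,-78.45),89.2,20,(.4,-.2,.15)),"b h=20")
s=get_image("side"); cv2.imwrite("pics/s2.png",cv2.resize(s["frame"][150:300,300:460],(640,600),interpolation=cv2.INTER_CUBIC))
E
```

```text
held plate x= [3.000e-03 2.000e-03 5.291e+00] 3353 rect (y,z) ((-0.9458656311035156, 3.7983169555664062), (70.13726043701172, 72.44771575927734), 0.39890381693840027) ext [  4.  -36.1 -32.5] [ 6.6 34.2 40.1]
tube far end n 351 Y mid 0.1 X max 74.02849999842391
b h=20 turn [-0.006  0.    -0.   ] deg 0.3 shift before turn cm [ 4.81  0.02 -0.17] after [ 4.81  0.02 -0.17]
```

```bash
python3 - <<'E'
from h import *
for i in range(4):
    p=get_image("wrist"); E=np.array(p["extrinsics"]); R,t=RT(); print((R.T@(-E[:3,:3].T@E[:3,3]-t)).round(1),t.round(1)); held(cloud(p))
E
```

```text
[-165.9    0.2  -80.6] [477.5 -79.1 137.1]
held plate x= [1.000e-03 1.000e-03 4.956e+00] 3362 rect (y,z) ((-0.3344078063964844, 3.515533447265625), (70.08332824707031, 72.7563247680664), 0.17133021354675293) ext [  3.7 -35.4 -32.9] [ 6.2 34.7 39.9]
[-166.     0.3  -80.7] [477.6 -78.8 137.1]
held plate x= [ 1.00e-03 -1.00e-03  4.78e+00] 3339 rect (y,z) ((-0.29262542724609375, 3.1921119689941406), (72.1523208618164, 69.98540496826172), 89.91746520996094) ext [  3.6 -35.3 -32.9] [ 6.  34.7 39.3]
[-166.1    0.3  -80.8] [477.6 -78.7 137.2]
held plate x= [1.00e-03 1.00e-03 4.76e+00] 3366 rect (y,z) ((-0.08806991577148438, 3.2403182983398438), (70.27461242675781, 72.4730224609375), 0.3427064120769501) ext [  3.5 -35.2 -33.2] [ 6.  35.1 39.5]
[-166.1    0.3  -80.9] [477.6 -78.5 137.1]
held plate x= [1.000e-03 1.000e-03 4.741e+00] 3373 rect (y,z) ((-0.08068466186523438, 3.1161041259765625), (70.17729949951172, 72.3180923461914), 0.24871449172496796) ext [  3.5 -35.2 -33.2] [ 6.  35.  39.3]
```

>>> carry_out(targets=[0,-0.07,-0.3,-0.003,0,0,-1,2,0,0,0,0,0,-1,1.5,0,0,0,0,0,-1,0,0,0,0,0,0,-1,0,0,0,0,0,0,-1,0,0,0,0,0,0,-1,0,0,0,0,0,0,-1,0,0,0,0,0,0,-1])

```text
clock: 9.68
eef_pos: [477.5, -75.8, 102.5]
eef_rot: [0.498, 0.504, 0.495, -0.503]
wrist_force: [-0.3, -0.5, -2.2]
width: 17.8
```

```bash
python3 - <<'E'
from h import *
p=get_image("wrist"); w=cloud(p); held(w); fit(w,(476.8,-78.45),89.2)
plan(*goal((476.8,-78.45),89.2,22,(.75,-.1,3.1)),"b h=22"); print(RT()[1])
cv2.imwrite("pics/w4.png",cv2.resize(p["frame"][100:300,200:440],(720,600)))
s=get_image("side"); cv2.imwrite("pics/s2.png",cv2.resize(s["frame"][150:300,300:460],(640,600),interpolation=cv2.INTER_CUBIC))
E
```

```text
held plate x= [1.000e-03 1.000e-03 4.621e+00] 3360 rect (y,z) ((0.06036376953125, 2.8657608032226562), (70.16841888427734, 72.20089721679688), 0.014574768953025341) ext [  3.4 -35.  -33.2] [ 5.8 35.1 39. ]
tube far end n 442 Y mid -0.0 X max 74.87214071184577
b h=22 turn [ 0.     0.001 -0.003] deg 0.2 shift before turn cm [ 1.17 -0.04 -0.05] after [ 1.17 -0.04 -0.05]
[477.29440464 -75.8088027  102.41174131]
```

View pics/s2.png

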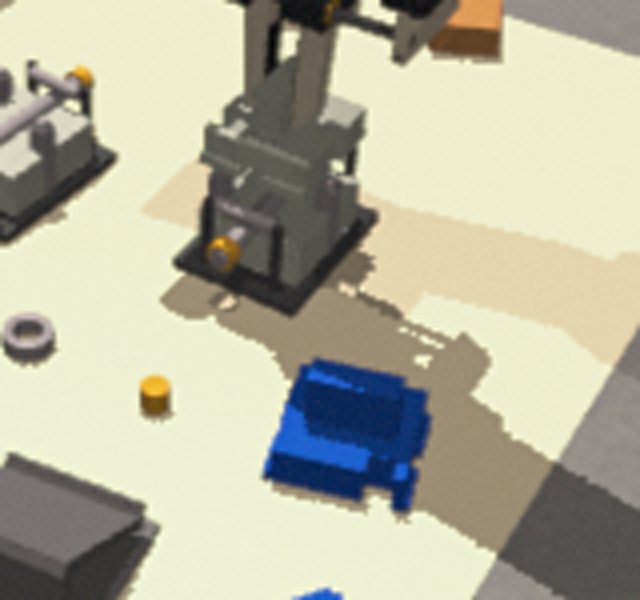

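>>> carry_out(targets=[0.4,-0.03,-0.04,0,0,0,-1,0.4,0,0,0,0,0,-1,0.2,0,0,0,0,0,-1,0.2,0,0,0,0,0,-1,0.2,0,0,0,0,0,-1,0.15,0,0,0,0,0,-1,0,0,0,0,0,0,-1,0,0,0,0,0,0,-1,0,0,0,0,0,0,-1], newtons=60)

```text
clock: 10.53
eef_pos: [476.7, -75.3, 86.2]
eef_rot: [0.497, 0.504, 0.496, -0.503]
wrist_force: [0.0, -0.2, -3.0]
width: 17.8
```

>>> carry_out(targets=[0.15,0,0,0,0,0,-1,0.15,0,0,0,0,0,-1,0.1,0,0,0,0,0,-1,0,0,0,0,0,0,-1,0,0,0,0,0,0,-1])

```text
clock: 10.95
eef_pos: [476.9, -75.3, 83.5]
eef_rot: [0.498, 0.504, 0.496, -0.503]
wrist_force: [-2.1, 0.6, 8.3]
width: 17.3
```

>>> carry_out(targets=[0.1,0,0,0,0,0,-1,0.1,0,0,0,0,0,-1,0.1,0,0,0,0,0,-1,0,0,0,0,0,0,-1,0,0,0,0,0,0,-1])

```text
clock: 11.37
eef_pos: [476.9, -75.3, 80.7]
eef_rot: [0.498, 0.504, 0.496, -0.503]
wrist_force: [-2.5, 0.4, 8.5]
width: 17.8
```

>>> carry_out(targets=[0.15,0,0,0,0,0,-1,0.15,0,0,0,0,0,-1,0.15,0,0,0,0,0,-1,0.15,0,0,0,0,0,-1,0,0,0,0,0,0,-1,0,0,0,0,0,0,-1])

```text
clock: 11.87
eef_pos: [476.9, -75.3, 73.9]
eef_rot: [0.498, 0.504, 0.496, -0.503]
wrist_force: [0.3, -0.1, 4.7]
width: 17.7
```

>>> carry_out(targets=[0.1,0,0,0,0,0,-1,0.1,0,0,0,0,0,-1,0.1,0,0,0,0,0,-1,0.1,0,0,0,0,0,-1,0,0,0,0,0,0,-1,0,0,0,0,0,0,-1])

```text
clock: 12.37
eef_pos: [476.8, -75.3, 69.1]
eef_rot: [0.497, 0.504, 0.496, -0.503]
wrist_force: [0.6, 1.1, 1.5]
width: 17.7
```

>>> carry_out(targets=[0.1,0,0,0,0,0,-1,0.1,0,0,0,0,0,-1,0,0,0,0,0,0,-1,0,0,0,0,0,0,-1])

```text
clock: 12.7
eef_pos: [476.9, -75.3, 68.8]
eef_rot: [0.497, 0.504, 0.496, -0.503]
wrist_force: [-1.4, 1.9, 15.6]
width: 18.1
```

>>> carry_out(targets=[0.15,0,0,0,0,0,-1,0,0,0,0,0,0,-1,0,0,0,0,0,0,-1,-0.3,0,0,0,0,0,-1,0,0,0,0,0,0,-1,0,0,0,0,0,0,0,0,0,0,0,0,0,0,0,0,0,0,0,0,0,0,0,0,0,0,0,0,0,0,0,0,0,0,0,-1,0,0,0,0,0,0,-3,0,0,0,0,0,0,-4,0,0,0,0,0,0,-4,0,0,0,0,0,0,0,0,0,0,0,0,0,0,0,0,0,0,0,0])

```text
clock: 14.03
eef_pos: [477.9, -75.5, 190.7]
eef_rot: [0.499, 0.505, 0.494, -0.502]
wrist_force: [-1.0, -0.2, -1.0]
width: 46.3
```

```bash
cat >> h.py <<'E'
def placed(w,c,yaw):
    R0=np.eye(3); y=np.radians(yaw); M=np.array([[np.cos(y),-np.sin(y),0],[np.sin(y),np.cos(y),0],[0,0,1]])
    q=w.reshape(-1,3); q=q[np.isfinite(q[:,0])]; t=(q-np.array([*c,40]))@M; t=t[(abs(t[:,0])<42)&(abs(t[:,1])<42)]
    for nm,z in (("plate",24),("bar",56)):
        s=t[abs(t[:,2]-z)<3]; 
        if len(s)<20: print(nm,len(s)); continue
        A=np.c_[s[:,:2],np.ones(len(s))]; print(nm,len(s),"z",np.median(s[:,2]).round(1),"slope",np.linalg.lstsq(A,s[:,2],rcond=None)[0][:2].round(3),cv2.minAreaRect(s[:,:2].astype(np.float32)))
E
python3 - <<'E'
from h import *
p=get_image("wrist"); p=get_image("wrist"); w=cloud(p); placed(w,(476.8,-78.45),89.2); print(RT()[1],get_state()["joint_positions"].round(2))
placed(cloud(get_image("top")),(476.8,-78.45),89.2)
k,h,ce=np.array([.283,-.439,.853]),122.9,np.array([628.3,236.2,69.1]); u=np.radians(h); h=np.array([np.cos(u),np.sin(u),0])
plan(tool(k,-np.cross(k,h)),ce+80*k,"far pre")
E
```

```text
plate 2920 z 24.4 slope [0.004 0.   ] ((-0.4971809387207031, 0.36324310302734375), (72.88606262207031, 70.02367401123047), 0.20841871201992035)
bar 860 z 56.4 slope [ 0.004 -0.007] ((0.20725250244140625, 0.3692741394042969), (17.198455810546875, 48.85789108276367), 89.84420776367188)
[475.50050907 -75.41338463 187.93593683] [ 0.3   0.41 -0.27  1.93  0.15  0.82 -0.06]
plate 81 z 23.4 slope [-0.014  0.008] ((28.643259048461914, -0.1359100341796875), (13.745287895202637, 68.41539764404297), 0.2996681034564972)
bar 0
far pre turn [-0.574  0.534 -0.159] deg 45.8 shift before turn cm [  4.96  17.19 -27.89] after [11.43 29.77 -9.02]
```

>>> carry_out(targets=[-3,0,0,0,0,0,0.3,-3,0,0,0,0,0,0.3,0,2.15,-3.5,0,0,0,0.3,0,2.15,-3.5,0,0,0,0.3,0,2.15,-3.5,0,0,0,0.3,0,2.15,-3.5,0,0,0,0.3,0,2.15,-3.5,0,0,0,0.3,0,2.15,-3.5,0,0,0,0.3,0,2.15,-3.5,0,0,0,0.3,0,2.15,-3.5,0,0,0,0.3,0,0,0,-0.082,0.0763,-0.0227,0.3,0,0,0,-0.082,0.0763,-0.0227,0.3,0,0,0,-0.082,0.0763,-0.0227,0.3,0,0,0,-0.082,0.0763,-0.0227,0.3,0,0,0,-0.082,0.0763,-0.0227,0.3,0,0,0,-0.082,0.0763,-0.0227,0.3,0,0,0,-0.082,0.0763,-0.0227,0.3,0,0,0,0,0,0,0.3,0,0,0,0,0,0,0.3])

```text
clock: 15.77
eef_pos: [652.1, 200.9, 244.9]
eef_rot: [0.428, 0.418, 0.766, -0.235]
wrist_force: [0.5, 0.2, 0.3]
width: 60.4
```

```bash
python3 - <<'E'
from h import *
get_image("wrist");get_image("wrist")
p=get_image("wrist"); k,h,ce=upper(cloud(p),(625,239)); Rt=tool(k,-np.cross(k,h))
plan(Rt,ce+80*k,"far pre");plan(Rt,ce,"far grasp"); print(RT()[1])
E
```

```text
n [ 0.281 -0.436  0.855] tilt 0.546 uphill 122.8 1762 532 barh 32.0 bar rect ((-0.9185943603515625, -0.3183326721191406), (17.176982879638672, 49.43838882446289), 89.65408325195312) plate rect ((-1.4935684204101562, 0.07100677490234375), (69.92970275878906, 72.40003967285156), 89.95614624023438) centre(bar) [629.4 236.5  69.1]
far pre turn [ 0.005 -0.002 -0.001] deg 0.3 shift before turn cm [ 9.4  -0.12  6.05] after [ 9.41 -0.08  6.03]
far grasp turn [ 0.005 -0.002 -0.001] deg 0.3 shift before turn cm [17.4  -0.13  6.06] after [17.41 -0.08  6.03]
[651.09242405 204.25629533 249.21594755]
```

>>> carry_out(targets=[2.35,-0.03,1.5,0,0,0,0.3,2.35,-0.03,1.5,0,0,0,0.3,2.35,-0.03,1.5,0,0,0,0.3,2.35,-0.03,1.55,0,0,0,0.3,0,0,0,0,0,0,0.3,0,0,0,0,0,0,0.3,0,0,0,0,0,0,0.3,0,0,0,0,0,0,0.3])

```text
clock: 16.58
eef_pos: [654.0, 201.1, 140.2]
eef_rot: [0.432, 0.418, 0.765, -0.231]
wrist_force: [0.5, -0.4, 1.4]
width: 60.5
```

```bash
python3 - <<'E'
from h import *
p=get_image("wrist"); k,h,ce=upper(cloud(p),(625,239)); Rt=tool(k,-np.cross(k,h))
plan(Rt,ce,"far grasp"); print(RT()[1])
E
```

```text
n [ 0.283 -0.44   0.852] tilt 0.551 uphill 122.8 3508 1154 barh 32.0 bar rect ((-1.1697006225585938, -0.12526607513427734), (17.60970687866211, 50.199249267578125), 89.56149291992188) plate rect ((-1.2482147216796875, 0.00494384765625), (70.18983459472656, 72.38308715820312), 89.88829040527344) centre(bar) [629.5 236.1  68.8]
far grasp turn [ 0.006  0.004 -0.005] deg 0.5 shift before turn cm [ 8.3  -0.2   0.02] after [ 8.3  -0.15  0.06]
[654.01855268 200.78197765 139.93002771]
```

>>> carry_out(targets=[1,-0.15,0.05,0.006,0.004,-0.005,0.3,2.5,0,0,0,0,0,0.3,2.5,0,0,0,0,0,0.3,1.5,0,0,0,0,0,0.3,0.7,0,0,0,0,0,0.3,0,0,0,0,0,0,0.3,0,0,0,0,0,0,0.3,0,0,0,0,0,0,-1,0,0,0,0,0,0,-1,0,0,0,0,0,0,-1,0,0,0,0,0,0,-1,0,0,0,0,0,0,-1,0,0,0,0,0,0,-1,0,0,0,0,0,0,-1,0,0,0,0,0,0,-1,0,0,0,0,0,0,-1,0,0,0,0,0,0,-1], newtons=60)

```text
clock: 18.05
eef_pos: [629.1, 234.4, 66.7]
eef_rot: [0.428, 0.418, 0.766, -0.235]
wrist_force: [1.2, -0.1, -0.7]
width: 17.6
```

>>> carry_out(targets=[-1,0,0,0,0,0,-1,-2,0,0,0,0,0,-1,-3.5,0,0,0,0,0,-1,-3.5,0,0,0,0,0,-1,0,0,0,0,-0.11,0,-1,0,0,0,0,-0.11,0,-1,0,0,0,0,-0.11,0,-1,0,0,0,0,-0.11,0,-1,0,0,0,0,-0.11,0,-1,0,0,0,0,0,0,-1,0,0,0,0,0,0,-1,0,0,0,0,0,0,-1,0,0,0,0,0,0,-1])

```text
clock: 19.13
eef_pos: [657.7, 187.5, 151.0]
eef_rot: [0.618, 0.338, 0.622, -0.342]
wrist_force: [-0.6, -0.5, -4.2]
width: 17.4
```

```bash
python3 - <<'E'
from h import *
get_image("wrist"); p=get_image("wrist"); held(cloud(p)); print(RT()[1])
plan(*goal((653.4,-45.2),83.7,70),"above a")
E
```

```text
held plate x= [ 0.000e+00 -2.000e-03  2.961e+00] 4068 rect (y,z) ((-0.2800559997558594, -1.6179542541503906), (70.12733459472656, 71.45841217041016), 0.04489913582801819) ext [  1.8 -35.3 -37.4] [ 4.2 34.8 34.1]
[657.84781525 187.75172375 151.00420613]
above a turn [ 0.678 -0.     0.006] deg 38.8 shift before turn cm [  1.33 -12.89  19.4 ] after [ 1.3   2.11 23.2 ]
```

>>> carry_out(targets=[0,0,0,0.113,0,0.001,-1,0,0,0,0.113,0,0.001,-1,0,0,0,0.113,0,0.001,-1,0,0,0,0.113,0,0.001,-1,0,0,0,0.113,0,0.001,-1,0,0,0,0.113,0,0.001,-1,0,0.3,3.34,0,0,0,-1,0,0.3,3.34,0,0,0,-1,0,0.3,3.34,0,0,0,-1,0,0.3,3.34,0,0,0,-1,0,0.3,3.34,0,0,0,-1,0,0.3,3.34,0,0,0,-1,0,0.3,3.34,0,0,0,-1,0,0,0,0,0,0,-1,0,0,0,0,0,0,-1,0,0,0,0,0,0,-1,0,0,0,0,0,0,-1,0,0,0,0,0,0,-1])

```text
clock: 20.73
eef_pos: [653.3, -42.1, 151.7]
eef_rot: [0.473, 0.526, 0.474, -0.524]
wrist_force: [0.9, 0.6, -3.7]
width: 17.6
```

```bash
python3 - <<'E'
from h import *
get_image("wrist"); p=get_image("wrist"); w=cloud(p); held(w); fit(w,(653.4,-45.2),83.7); print(RT()[1])
plan(*goal((653.4,-45.2),83.7,24,(-1,-.3,-1.6)),"a h24")
E
```

```text
held plate x= [ 0.    -0.     2.894] 4068 rect (y,z) ((-0.16225433349609375, -2.034198760986328), (70.24954223632812, 71.6656494140625), 0.09046238660812378) ext [  1.7 -35.3 -37.9] [ 4.1 35.  33.8]
tube far end n 321 Y mid -0.2 X max 75.47397759984472
[653.31352874 -42.54573531 151.74382314]
a h24 turn [ 0.006 -0.002 -0.001] deg 0.4 shift before turn cm [6.07 0.06 0.43] after [6.07 0.07 0.42]
```

>>> carry_out(targets=[2,0.08,0.4,0.006,-0.002,0,-1,2,0,0,0,0,0,-1,1,0,0,0,0,0,-1,0,0,0,0,0,0,-1,0,0,0,0,0,0,-1,0,0,0,0,0,0,-1,0,0,0,0,0,0,-1,0,0,0,0,0,0,-1])

```text
clock: 21.5
eef_pos: [654.5, -48.1, 103.0]
eef_rot: [0.472, 0.528, 0.47, -0.527]
wrist_force: [-0.6, -0.3, -3.0]
width: 17.8
```

```bash
python3 - <<'E'
from h import *
get_image("wrist"); p=get_image("wrist"); w=cloud(p); held(w); fit(w,(653.4,-44.9),83.7); print(RT()[1])
plan(*goal((653.4,-44.9),83.7,18,(-1,-.2,-1.8)),"a h18")
E
```

```text
held plate x= [-0.    -0.     2.612] 4087 rect (y,z) ((0.0927276611328125, -1.6234626770019531), (70.12705993652344, 72.19313049316406), 0.029597120359539986) ext [  1.4 -35.  -37.7] [ 3.8 35.2 34.5]
tube far end n 467 Y mid 0.0 X max 75.21699760877486
[654.14564313 -48.20907267 102.60265187]
a h18 turn [-0.002  0.001 -0.003] deg 0.2 shift before turn cm [ 1.76 -0.1  -0.14] after [ 1.76 -0.09 -0.14]
```

>>> carry_out(targets=[0.3,-0.09,-0.14,0,0,0,-1,0.4,0,0,0,0,0,-1,0,0,0,0,0,0,-1,0,0,0,0,0,0,-1,0.2,0,0,0,0,0,-1,0.2,0,0,0,0,0,-1,0.2,0,0,0,0,0,-1,0.2,0,0,0,0,0,-1,0.2,0,0,0,0,0,-1,0,0,0,0,0,0,-1,0,0,0,0,0,0,-1,0,0,0,0,0,0,-1])

```text
clock: 22.6
eef_pos: [653.3, -46.4, 84.8]
eef_rot: [0.472, 0.528, 0.471, -0.527]
wrist_force: [0.2, 0.9, -4.6]
width: 17.7
```

>>> carry_out(targets=[0.15,0,0,0,0,0,-1,0.15,0,0,0,0,0,-1,0.1,0,0,0,0,0,-1,0.1,0,0,0,0,0,-1,0,0,0,0,0,0,-1,0,0,0,0,0,0,-1])

```text
clock: 23.1
eef_pos: [654.1, -45.9, 82.0]
eef_rot: [0.472, 0.528, 0.47, -0.526]
wrist_force: [-0.3, 1.0, 6.6]
width: 17.4
```

>>> carry_out(targets=[0.1,0,0,0,0,0,-1,0.1,0,0,0,0,0,-1,0.1,0,0,0,0,0,-1,0.1,0,0,0,0,0,-1,0,0,0,0,0,0,-1,0,0,0,0,0,0,-1])

```text
clock: 23.6
eef_pos: [654.1, -46.0, 78.7]
eef_rot: [0.473, 0.528, 0.47, -0.526]
wrist_force: [-1.9, 1.8, 7.4]
width: 17.4
```

>>> carry_out(targets=[0.15,0,0,0,0,0,-1,0.15,0,0,0,0,0,-1,0.15,0,0,0,0,0,-1,0.15,0,0,0,0,0,-1,0,0,0,0,0,0,-1,0,0,0,0,0,0,-1])

```text
clock: 24.1
eef_pos: [654.1, -46.0, 71.0]
eef_rot: [0.472, 0.528, 0.47, -0.526]
wrist_force: [0.6, 3.1, 2.9]
width: 17.8
```

>>> carry_out(targets=[0.1,0,0,0,0,0,-1,0.1,0,0,0,0,0,-1,0.1,0,0,0,0,0,-1,0.1,0,0,0,0,0,-1,0,0,0,0,0,0,-1,0,0,0,0,0,0,-1])

```text
clock: 24.6
eef_pos: [654.0, -46.1, 67.0]
eef_rot: [0.472, 0.528, 0.47, -0.526]
wrist_force: [0.1, 2.4, 6.5]
width: 17.8
```

>>> carry_out(targets=[0.1,0,0,0,0,0,-1,0.1,0,0,0,0,0,-1,0,0,0,0,0,0,-1,0,0,0,0,0,0,-1])

```text
clock: 24.93
eef_pos: [654.1, -46.1, 66.9]
eef_rot: [0.472, 0.528, 0.47, -0.526]
wrist_force: [-2.6, 2.0, 15.6]
width: 17.6
```

>>> carry_out(targets=[0.15,0,0,0,0,0,-1,0,0,0,0,0,0,-1,0,0,0,0,0,0,-1,-0.3,0,0,0,0,0,-1,0,0,0,0,0,0,-1,0,0,0,0,0,0,0,0,0,0,0,0,0,0,0,0,0,0,0,0,0,0,0,0,0,0,0,0,0,0,0,0,0,0,0,-1,0,0,0,0,0,0,-3,0,0,0,0,0,0,-4,0,0,0,0,0,0,-4,0,0,0,0,0,0,-4,0,0,0,0,0,0,0,-3,0,0,0,0,0,0,-3,0,0,0,0,0,0,0,0,0,0,0,0,0,0,0,0,0,0,0,0,0,0,0,0,0,0])

```text
clock: 26.6
eef_pos: [593.7, -40.9, 225.1]
eef_rot: [-0.472, -0.528, -0.47, 0.528]
wrist_force: [0.3, -0.8, 0.2]
width: 46.7
```

```bash
python3 - <<'E'
from h import *
get_image("wrist"); p=get_image("wrist"); w=cloud(p); placed(w,(653.4,-44.9),83.7); placed(w,(476.8,-78.45),89.2)
s=get_image("side"); cv2.imwrite("pics/s3.png",cv2.resize(s["frame"][140:260,260:420],(800,600),interpolation=cv2.INTER_CUBIC)); print(get_state()["clock"],get_state()["wrist_force"])
E
```

```text
plate 2233 z 24.1 slope [0.002 0.002] ((0.08791351318359375, -0.5307579040527344), (70.4534912109375, 71.95105743408203), 89.81573486328125)
bar 721 z 56.0 slope [-0.001 -0.01 ] ((0.30997467041015625, -0.4575967788696289), (49.70088577270508, 18.1814022064209), 0.4342648386955261)
plate 1777 z 24.5 slope [ 0.001 -0.   ] ((-0.31396484375, 0.18212890625), (72.68566131591797, 70.587646484375), 0.15280044078826904)
bar 656 z 56.5 slope [0.002 0.034] ((-0.27672576904296875, 0.2398548126220703), (50.014381408691406, 18.55708122253418), 0.16646850109100342)
26.75 [-0.22781592 -0.74421158 -0.43696375]
```

View pics/s3.png

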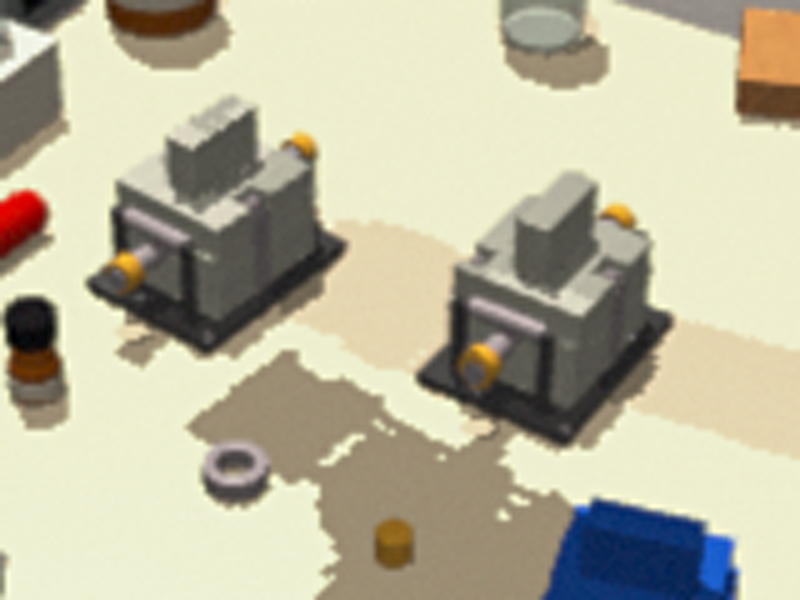

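Both halves sit flat on their lower halves with the rollers over the flanges: upper_a at picture (220,210), upper_b at (565,290). The gripper is clear of everything.

```bash
python3 -c "
from cell import *
print(finish_job())"
```

```text
the job is handed in; nothing more can be done
None
```

Both upper halves are back on their own lower halves and pressed home, and the job is handed in at about 27 s of the 67 s allowed. I matched them by their measured notches and keys: the half on the near rest was upper_b and went on the near lower half, and upper_a went from the far rest to the far one.

**Last checks, from wrist-camera depth after release:**

| | Plate top above the parting face (24 mm is home) | Offset from the middle | Plate tilt | Turn |
|---|---|---|---|---|
| upper_a | 24.1 mm | about 0.5 mm | about 0.003 rad or less | under 0.01 rad |
| upper_b | 24.5 mm | about 0.4 mm | about 0.001 rad or less | under 0.01 rad |

- **Catches:** the last side picture shows the rollers over the flanges at the ends that face that camera. I did not look closely at the rollers at the hidden ends. Each half stopped solidly at the home height when pressed, which fits both catches being in.
- **Forces:** I read at most about 16 N at the wrist between moves. A last short push on each half was not read out.
- **Bystanders:** those in the last picture look undisturbed, but I did not re-measure any of them.
- **Readings that disagreed:**
  - One early reading of where upper_b sat in the grip was about 3 mm off because the arm was still settling. I measured again with the arm at rest before lowering it.
  - The fit to upper_b's grip bar shows a 0.034 rad slope across the bar. The larger plate fit shows it level, so I put this down to noise on the narrow bar.

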